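Stand the leg post up and hold it home in the corner jig

TASK

The wooden leg post has toppled over. Stand it upright, steel stud on top, on the base board of the corner jig, and press it firmly and squarely home into the corner so that it bears against the silver fence and the blue fence at once. Finish while still holding it pressed there (do not let go), and leave the can, the glue bottle and the tape measure where they are.

Things in the scene. Friction and masses are not known exactly. Their poses are not given: they have to be found in the camera images.
- post_center (a point): Centre of the loose wooden leg post: 46 x 46 mm square section, 100 mm long, rounded edges, 0.15 kg; lies on a long side at first (centre 23 mm up). Own +x runs lengthwise from the foot end to the top end, where an 8 mm thick steel stud stands out 10 mm; y and z are square to its long sides. Upright: +x points up, centre 50 mm above what it stands on.
- jig_corner (a point): Inner corner of the corner jig, on top of its plywood base board (12 mm above the bench, 190 x 190 mm, from -150 to +40 mm along this point's x and y). Fixed to the bench. z up. Silver fence: inner face is the plane x = 0, fence towards +x. Blue fence: inner face is y = 0, fence towards +y. A post seated home has its centre at x = -23, y = -23, z = 50 mm here, sides parallel to the fences.
- post: The same post: wood with a black band 6 to 14 mm from its foot end and a steel washer and stud on its top end. Origin in the middle of the long side that it lies on at first; axes as for post_center.
- fence_a: Bare silver aluminium fence of the jig: straight bar 20 mm thick, standing 30 mm above the base board, running 140 mm out from the corner; fixed and rigid, its face slick (friction about 0.3). Origin below the jig's corner at bench level, axes as jig_corner.
- fence_b: Blue painted fence of the jig, at right angles to the silver one: straight bar 20 mm thick, standing 30 mm above the base board, running 135 mm out from the corner; fixed and rigid, its face slick (friction about 0.3). Origin below the jig's corner at bench level, axes as jig_corner.
- can: Bystander: upright drink can, 66 mm across, 119 mm tall; origin at its underside.
- glue_bottle: Bystander: upright white and blue glue bottle, 43 mm across, 128 mm tall; origin at its underside.
- tape_measure: Bystander: black tape measure, 37 x 80 x 69 mm, standing on its base; origin at its underside.
Not all that is in view belongs to the job. There is more than one size of the post; the job needs the smaller.

How it is judged:
On the way:
1. the post stands upright, stud up (held or standing) (angle between post_center's own x axis and vertical below 0.2 rad), for 0.2 s.
At the end, for the whole second after the job is handed in: Post upright (0.06 rad), stud up, foot on the jig board (4 mm), sides parallel to the fences (0.06 rad), centre within 3 mm of its seated place; still, still touched by the robot, and pressing on each fence with over 2 N throughout the last second (angle between post_center's own x axis and vertical below 0.06 rad and (angle between the y axis of post_center and the x axis of jig_corner, either way round below 0.06 rad or angle between the z axis of post_center and the x axis of jig_corner, either way round below 0.06 rad) and x of post_center in the frame of jig_corner between -0.026 and -0.02 m and y of post_center in the frame of jig_corner between -0.026 and -0.02 m and z of post_center in the frame of jig_corner between 0.046 and 0.054 m and contact force between post and fence_a above 2 N and contact force between post and fence_b above 2 N and contact force between any of the fingers, the arm and post above 1 N and linear speed of post below 0.02 m/s); the arm keeps its last pose, push and grip.
It fails at once if the can was moved more than 3 cm (distance of can from where it was at the start of the episode above 0.03 m).
It fails at once if the glue bottle was moved more than 3 cm (distance of glue_bottle from where it was at the start of the episode above 0.03 m).
It fails at once if the tape measure was moved more than 3 cm (distance of tape_measure from where it was at the start of the episode above 0.03 m).
It also fails if it takes over 72 s, if anything falls off the work surface, if the arm or the gripper's body presses on something with over 40 N, if the wrist force passes 120 N, or if a joint passes its speed limit or range.

ROBOT

A 7-joint arm with a two-finger parallel gripper is mounted at the origin on a cart in front of the work surface, level with it; the furniture and walls round the work are solid. World frame = base frame: x ahead of the robot, y to its left, z up, the work surface at z = 0. Lengths are in m, angles in rad, forces in N, time in s.
With the tool pointing down it reaches from about 0.4 to 0.9 m from the base axis. Payload 5.5 kg.
Tool frame: the origin (TCP) lies on the front face of the gripper's body, between the roots of the fingers; the fingertips stand 66 mm ahead of it and the grasp point (between the pads) lies 47 mm ahead of it; z points along the fingers, y is the line along which they close (so a half turn about z gives the same grasp; the last joint's range is limited). The gripper opens to 92 mm and grips with 3 to 60 N. Pads are 19 mm wide; open, the fingers measure 130 mm over their backs; the gripper's body (75 mm by 190 mm) begins 47 mm behind the grasp point.
Start: joints at [-1.029, 0.501, -0.427, 1.55, 0.221, 1.138, -0.21], TCP at [0.179, 0.625, 0.292] pointing down, gripper open.
Joint ranges: [-2.88, 2.88], [-0.31, 2.03], [-1.54, 1.56], [0.2, 2.42], [-1.41, 4.55], [0.19, 2.02], [-2.57, 2.57]. Speed limits (rad/s): [2.57, 2.57, 3.14, 3.14, 3.14, 3.14, 3.14].

INTERFACE

Orientations are given as a unit quaternion [x, y, z, w].
In Python, from plant import telemetry, snapshot, camera_info, ticket gives the robot as it stands.
- The arm moves only by the tool servo_tool, never from a script. Its argument "plan" is one flat list of numbers, 7 for each row, row after row: the turn, a rotation vector about the tool's x, y, z in rad, then the shift along the tool's x, y, z in cm, then the finger opening in cm, from 0 to 9.18. In form: [ax, ay, az, x, y, z, jaw, ax, ay, az, x, y, z, jaw, ...]. A call has 1 to 8 rows; each row is the pose to reach, as a shift and turn from the pose commanded when the call began, along the tool's axes at that moment; what a row does not reach only later rows make up. A row lasts 1/8 s, in which the tool goes at most 62.5 mm and 10.7 degrees, less where a joint would pass 70% of its speed; a pose out of reach is approached as far as the arm can. A call with a gripper value outside its range is refused whole. The fingers move at their own pace and stop on an object; "grip_force" is the grip in N (left out, the last holds). Time passes only in rows, so rows that repeat a pose let the fingers close. It gives the time, the measured TCP pose, the force, the opening and the grip force at its end, in the units of the state.
- telemetry.get_obs(): the state, without advancing time (a new reading comes with each control period).
- snapshot(name): name is "scene" or "top"; returns (picture, depth): 384x512x3 uint8, red, green, blue; 384x512 float32, m along the optical axis (not along the pixel's ray), 0 where there is no reading.
- camera_info(name): a dict with "fx", "fy", "cx", "cy" (pixels), "eye" and "attitude" of the camera in the world. Camera axes: x right, y down, z forward; pixel columns grow to the right and rows downward; lengths in m; the calibration is good to about 2 mm. A picture is of the moment at which its call begins. camera_info takes no time and is no camera call.
- ticket.close_job(): hands the job in; it is judged then, once.
The state is a dict: "time_s": time; "qpos": joint angles; "joint_vel": joint speeds; "joint_efforts": joint torques, N m; "tcp_pos": TCP position; "ee_rot": TCP orientation; "ft_force": force on the tool from outside, world axes, zero at the start; "wrist_torque": the same for the moment, N m; "width": finger opening in m; "finger_force": force on a finger pad.
Only numpy, scipy, OpenCV 4.12 (cv2) and the standard library are available. Lean on these libraries where they do the work, as an engineer would, in place of code of your own. Each camera call takes 0.05 s, during which the arm holds its last target. There are 200 camera calls.

## Working session

There is one attempt and no reset: what is moved stays moved. The work goes in short steps, Python scripts to look and compute and a tool call to move; the robot and the scene stay as the last step left them, time stands still between calls to the robot, and variables do not carry over. Pictures are saved under pics/ and viewed, at most 10 in all, crops included, and the job is handed in when it is done.

Besides the shell and the picture viewer there is one more tool, called after "Request:" by a JSON object that holds its "method" and its "body". servo_tool: Moves the arm, as the interface text tells. Its arguments: {"type":"object","properties":{"plan":{"type":"array"},"grip_force":{"type":"number"}},"required":["plan"]}

```bash
mkdir -p pics; cat > h.py <<'E'
import numpy as np, cv2
from scipy.spatial.transform import Rotation as R
from plant import telemetry, snapshot, camera_info, ticket
def att(a):
    a=np.array(a,float)
    return a if a.shape==(3,3) else R.from_quat(a).as_matrix()
def cloud(n):
    rgb,d=snapshot(n); c=camera_info(n)
    v,u=np.mgrid[:d.shape[0],:d.shape[1]]
    p=np.stack([(u-c['cx'])/c['fx']*d,(v-c['cy'])/c['fy']*d,d],-1)
    w=p@att(c['attitude']).T+np.array(c['eye']); w[d==0]=np.nan
    return rgb,w
def save(rgb,f): cv2.imwrite('pics/'+f,cv2.cvtColor(rgb,cv2.COLOR_RGB2BGR))
E
python3 - <<'E'
from h import *
a,w=cloud('top');b,w2=cloud('scene')
save(a,'top0.png');save(b,'scene0.png')
np.savez('c0.npz',a=a,w=w,b=b,w2=w2)
print(camera_info('top'),camera_info('scene'));print(telemetry.get_obs())
E
```

```text
{'fx': 451.69914179342993, 'fy': 451.69914179342993, 'cx': 246.23267466562365, 'cy': 194.2247505001643, 'eye': array([0.38863213, 0.00350331, 1.07515842]), 'attitude': array([ 0.71235013, -0.69810078,  0.05413451, -0.04777071])} {'fx': 437.21407282469835, 'fy': 437.21407282469835, 'cx': 257.2071138297517, 'cy': 188.99498625152395, 'eye': array([-0.03401178, -0.33713792,  0.744251  ]), 'attitude': array([ 0.79845379, -0.46672235,  0.20069541, -0.32305286])}
{'time_s': 0.1, 'qpos': array([-1.02879577,  0.50175524, -0.42679715,  1.55135906,  0.22077857,
        1.13828524, -0.21026791]), 'joint_vel': array([-0.00157438, -0.00026282, -0.00184289, -0.00229289, -0.00177423,
        0.00040491, -0.00032149]), 'joint_efforts': array([-1.06907377e-02, -5.67880189e+01, -5.83822310e+00, -2.79917818e+01,
       -6.89073885e-02,  2.40117672e-02,  3.39680753e-05]), 'tcp_pos': array([0.17877846, 0.62438774, 0.29127466]), 'ee_rot': array([ 1.38916974e-01,  9.90303640e-01, -8.65159308e-04, -1.60369973e-04]), 'ft_force': array([ 0.02878023,  0.44265243, -0.29741625]), 'wrist_torque': array([ 0.03303861, -0.00918321,  0.00149695]), 'finger_force': 0.0, 'width': 0.09141731303682735}
```

View pics/top0.png

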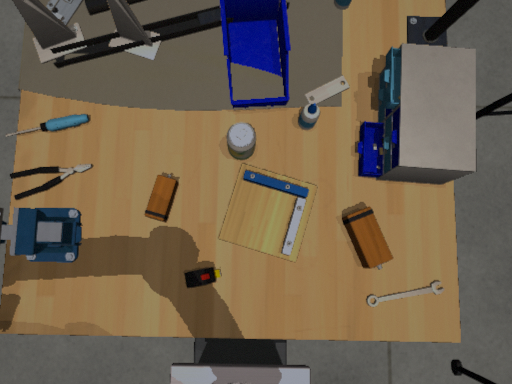

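View pics/scene0.png

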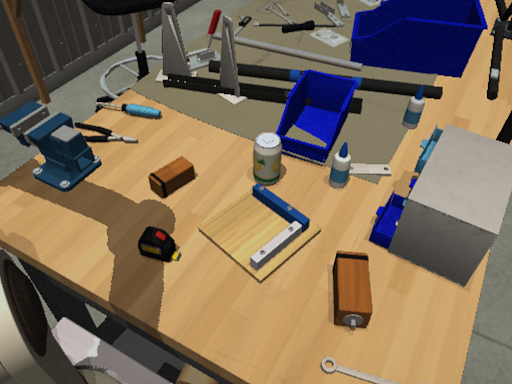

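The top view shows the small post at about (162,197), with its dark foot band at the lower end near (155,213) and the stud near (176,177). The jig corner is near (305,190), with the blue fence at the top and the silver fence at the right. The can is at (241,140), the glue bottle at (309,115) and the tape at (203,276). The larger post at (368,237) is a decoy.

```bash
python3 - <<'E'
from h import *
z=np.load('c0.npz');a,w=z['a'],z['w'];b,w2=z['b'],z['w2']
hsv=cv2.cvtColor(a,cv2.COLOR_RGB2HSV)
V,U=np.mgrid[:384,:512]
def rect(m,n):
    p=w[m][:,:2]*1000
    r=cv2.minAreaRect(p.astype(np.float32)); print(n,len(p),np.round(np.median(w[m],0),4),r, 'box',np.round(cv2.boxPoints(r)).tolist())
win=lambda u0,u1,v0,v1:(U>u0)&(U<u1)&(V>v0)&(V<v1)
m=win(135,190,165,230)
rect(m&(w[...,2]>.038)&(w[...,2]<.052),'post top')
s=m&(w[...,2]>.012)&(w[...,2]<.035);print('stud/side',[(u,v,np.round(w[v,u],3).tolist()) for v,u in zip(*np.nonzero(s))][::6])
dark=m&(w[...,2]>.038)&(hsv[...,2]<60);print('dark',np.nanmean(w[dark],0),dark.sum())
f=win(215,325,160,265)&(w[...,2]>.034)&(w[...,2]<.05)
blue=f&(hsv[...,0]>95)&(hsv[...,0]<125)&(hsv[...,1]>120)
rect(blue,'blue');rect(f&~blue&(U>275)&(V>192),'silver')
bd=win(210,325,160,265)&(w[...,2]>.008)&(w[...,2]<.05);rect(bd,'board')
for n,W in(('can',(222,262,118,162)),('glue',(295,325,98,132)),('tape',(180,225,260,292))):
    q=win(*W)&(w[...,2]>.03);rect(q,n)
# scene camera view of stud end
m2=(w2[...,2]>.005)&(w2[...,2]<.06)
p=w[m&(w[...,2]>.04)].mean(0); near=m2&(np.hypot(w2[...,0]-p[0],w2[...,1]-p[1])<.08)
v,u=np.nonzero(near);print('scene post',u.min(),u.max(),v.min(),v.max())
c1=cv2.resize(b[v.min()-8:v.max()+8,u.min()-8:u.max()+8],None,fx=6,fy=6);save(c1,'crop1.png')
c2=cv2.resize(a[160:265,140:320],None,fx=4,fy=4,interpolation=cv2.INTER_CUBIC);save(c2,'crop2.png')
E
```

```text
post top 879 [0.5259 0.1927 0.0449] ((527.1995239257812, 193.38722229003906), (47.50068283081055, 99.67729187011719), 74.41715240478516) box [[473.0, 184.0], [569.0, 157.0], [582.0, 203.0], [486.0, 230.0]]
stud/side [(np.int64(168), np.int64(175), [0.583, 0.181, 0.024]), (np.int64(169), np.int64(176), [0.58, 0.178, 0.028]), (np.int64(177), np.int64(183), [0.565, 0.159, 0.023]), (np.int64(176), np.int64(186), [0.558, 0.162, 0.022]), (np.int64(176), np.int64(189), [0.552, 0.163, 0.013]), (np.int64(173), np.int64(193), [0.54, 0.166, 0.031]), (np.int64(172), np.int64(196), [0.532, 0.168, 0.035]), (np.int64(173), np.int64(198), [0.53, 0.169, 0.013]), (np.int64(172), np.int64(201), [0.523, 0.171, 0.014]), (np.int64(171), np.int64(204), [0.516, 0.172, 0.016]), (np.int64(169), np.int64(207), [0.507, 0.175, 0.028]), (np.int64(169), np.int64(210), [0.501, 0.177, 0.015]), (np.int64(167), np.int64(214), [0.491, 0.179, 0.025]), (np.int64(149), np.int64(217), [0.483, 0.22, 0.027]), (np.int64(155), np.int64(219), [0.48, 0.209, 0.013]), (np.int64(165), np.int64(220), [0.477, 0.183, 0.026])]
dark [0.
[... 582 characters left out ...]
547) box [[386.0, -123.0], [568.0, -175.0], [620.0, 8.0], [437.0, 60.0]]
can 854 [0.6488 0.0097 0.1138] ((656.9417724609375, 9.662841796875), (64.40975952148438, 63.010555267333984), 87.1347885131836) box [[624.0, -21.0], [687.0, -24.0], [690.0, 40.0], [627.0, 43.0]]
glue 362 [ 0.7198 -0.1446  0.0834] ((724.7666015625, -147.95919799804688), (42.07042694091797, 36.0718879699707), 75.04161071777344) box [[702.0, -164.0], [737.0, -173.0], [748.0, -132.0], [713.0, -123.0]]
tape 462 [0.3476 0.0957 0.0591] ((347.0630187988281, 97.68733215332031), (36.84086990356445, 65.14586639404297), 13.404476165771484) box [[322.0, 125.0], [337.0, 62.0], [373.0, 70.0], [357.0, 134.0]]
scene post 149 203 156 197
```

View pics/crop2.png

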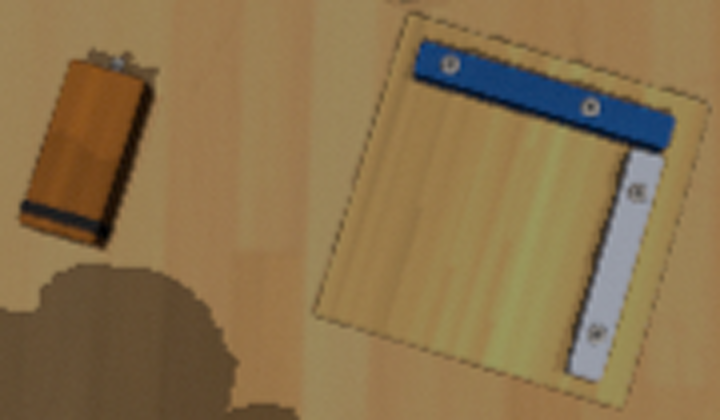

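Crop 2 confirms it: the foot band is at the robot-side end and the stud points away, and the post runs parallel to the jig's y. In world coordinates the jig corner is about (0.5407, -0.1255) with y heading -15.9°, and the post centre is (0.527, 0.193). The tool's closing line is already aligned with both.

Request:
{"method": "servo_tool", "body": {"plan": [0,0,0,-46.8,-31.8,3,9.1,0,0,0,-46.8,-31.8,3,9.1,0,0,0,-46.8,-31.8,3,9.1,0,0,0,-46.8,-31.8,3,9.1,0,0,0,-46.8,-31.8,3,9.1,0,0,0,-46.8,-31.8,3,9.1,0,0,0,-46.8,-31.8,3,9.1,0,0,0,-46.8,-31.8,3,9.1], "grip_force": 20}}

```text
time_s: 1.1
tcp_pos: [0.4995, 0.2397, 0.2655]
ee_rot: [0.139, 0.99, -0.0, -0.0]
ft_force: [0.0, 1.7, -0.3]
width: 0.091
finger_force: 0.0
```

Request:
{"method": "servo_tool", "body": {"plan": [0,0,0,-4,-3,6,9.1,0,0,0,-4,-3,6,9.1,0,0,0,-4,-3,6,9.1,0,0,0,-4,-3,6,9.1]}}

```text
time_s: 1.6
tcp_pos: [0.5284, 0.2041, 0.2068]
ee_rot: [0.138, 0.99, 0.001, 0.0]
ft_force: [-0.1, 0.4, 1.1]
width: 0.0909
finger_force: 0.0
```

```bash
cat >> h.py <<'E'
def rel(t):
    o=telemetry.get_obs(); M=R.from_quat(o['ee_rot'])
    print('tcp',np.round(o['tcp_pos'],4),'shift cm',np.round(M.inv().apply(np.array(t)-o['tcp_pos'])*100,2),'F',np.round(o['ft_force'],1),'w',round(o['width'],4),'t',o['time_s'])
    print('tool axes\n',np.round(M.as_matrix().T,3),'q',np.round(o['qpos'],2))
E
python3 -c "
from h import *
rel([.5416,.1894,.072])"
```

```text
tcp [0.5284 0.2041 0.2068] shift cm [-1.66 -1.08 13.48] F [-0.1  0.4  1.1] w 0.0909 t 1.6
tool axes
 [[-0.962  0.272 -0.   ]
 [ 0.272  0.962  0.002]
 [ 0.001  0.002 -1.   ]] q [-0.22  0.43 -0.24  1.85  0.13  0.88  0.77]
```

Request:
{"method": "servo_tool", "body": {"plan": [0,0,0,-1.7,-1.1,6,9.1,0,0,0,-1.7,-1.1,11,9.1,0,0,0,-1.7,-1.1,13.4,9.1,0,0,0,-1.7,-1.1,13.4,9.1,0,0,0,-1.7,-1.1,13.4,4,0,0,0,-1.7,-1.1,13.4,4,0,0,0,-1.7,-1.1,13.4,4,0,0,0,-1.7,-1.1,13.4,4], "grip_force": 20}}

```text
time_s: 2.6
tcp_pos: [0.5426, 0.1864, 0.0724]
ee_rot: [0.139, 0.99, 0.0, 0.0]
ft_force: [1.2, 0.4, 0.6]
width: 0.0556
finger_force: 0.0
```

```bash
python3 -c "
from h import *
rel([.5416,.1894,.072])"
```

```text
tcp [0.5426 0.1864 0.0724] shift cm [0.18 0.26 0.04] F [1.2 0.4 0.6] w 0.0556 t 2.6
tool axes
 [[-0.961  0.275 -0.001]
 [ 0.275  0.961  0.001]
 [ 0.001  0.    -1.   ]] q [-0.23  0.64 -0.19  1.88  0.19  0.63  0.75]
```

Request:
{"method": "servo_tool", "body": {"plan": [0,0,0,0.1,0.2,0,4,0,0,0,0.1,0.2,0,4,0,0,0,0.1,0.2,0,4,0,0,0,0.1,0.2,-4,4,0,0,0,0.1,0.2,-9,4,0,0,0,0.1,0.2,-14,4,0,0,0,0.1,0.2,-14,4], "grip_force": 25}}

```text
time_s: 3.48
tcp_pos: [0.5441, 0.1896, 0.2158]
ee_rot: [0.139, 0.99, 0.002, 0.004]
ft_force: [0.0, 0.3, -2.3]
width: 0.0459
finger_force: 24.9
```

Request:
{"method": "servo_tool", "body": {"plan": [0,-0.18,0,0,0,0,4,0,-0.36,0,0,0,0,4,0,-0.54,0,0,0,0,4,0,-0.72,0,0,0,0,4,0,-0.9,0,0,0,0,4,0,-1.08,0,0,0,0,4,0,-1.26,0,0,0,0,4,0,-1.44,0,0,0,0,4]}}

```text
time_s: 4.47
tcp_pos: [0.5413, 0.1888, 0.2116]
ee_rot: [0.121, 0.835, -0.085, 0.53]
ft_force: [0.3, -1.8, -2.0]
width: 0.0459
finger_force: 24.9
```

```bash
python3 -c "
from h import *
rel([.5,0,.2])"
```

```text
tcp [0.5413 0.1888 0.2116] shift cm [  0.63 -19.24   2.02] F [ 0.3 -1.8 -2. ] w 0.0459 t 4.475
tool axes
 [[-0.409  0.112 -0.906]
 [ 0.292  0.956 -0.014]
 [ 0.865 -0.27  -0.424]] q [-1.09  0.54  0.3   2.33  1.85  0.89 -1.29]
```

Request:
{"method": "servo_tool", "body": {"plan": [0,-0.15,0,-1.6,0,3.5,4,0,-0.3,0,-1.6,0,3.5,4,0,-0.44,0,-1.6,0,3.5,4,0,-0.44,0,-1.6,0,3.5,4,0,-0.44,0,-1.6,0,3.5,4]}}

```text
time_s: 5.1
tcp_pos: [0.5784, 0.1769, 0.2108]
ee_rot: [0.099, 0.702, -0.111, 0.697]
ft_force: [0.1, -0.3, -1.1]
width: 0.0459
finger_force: 24.9
```

```bash
python3 - <<'E'
from h import *
rel([.5,0,.2])
b,w=cloud('scene');save(cv2.resize(b[60:320,80:400],(800,650)[:2])[:600],'s1.png')
E
```

```text
tcp [0.5784 0.1769 0.2108] shift cm [  1.41 -19.2   -2.29] F [ 0.1 -0.3 -1.1] w 0.0459 t 5.1
tool axes
 [[-0.009 -0.015 -1.   ]
 [ 0.294  0.956 -0.017]
 [ 0.956 -0.294 -0.005]] q [-1.11  0.89  0.34  2.27  1.96  1.32 -1.65]
```

View pics/s1.png

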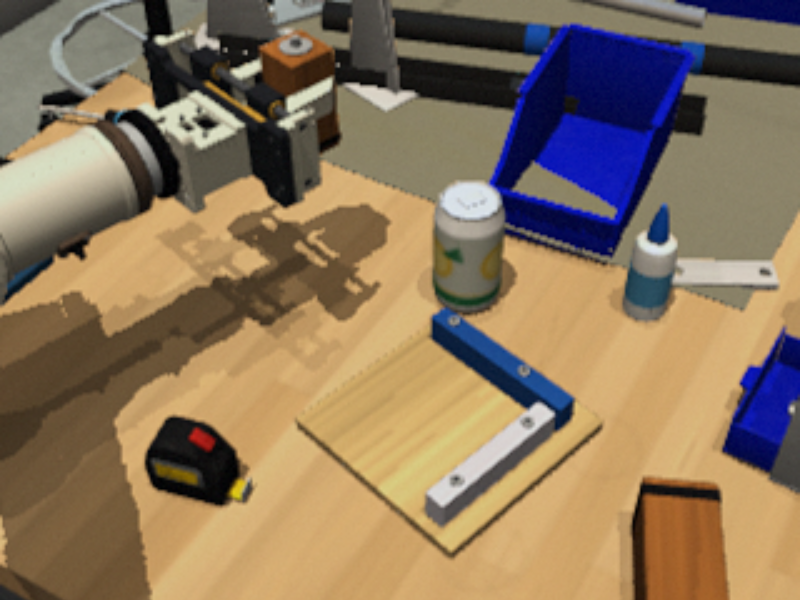

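The picture shows the post held upright with the stud on top near (297,45), clear of the can. I'll lower it onto the bench here and then regrasp from above.

Request:
{"method": "servo_tool", "body": {"plan": [0,0,0,3,0,0,4,0,0,0,6,0,0,4,0,0,0,9,0,0,4,0,0,0,11,0,0,4,0,0,0,12.5,0,0,4,0,0,0,12.5,0,0,4]}}

```text
time_s: 5.9
tcp_pos: [0.5781, 0.1758, 0.0866]
ee_rot: [0.1, 0.701, -0.11, 0.698]
ft_force: [0.0, 0.4, -0.4]
width: 0.046
finger_force: 24.9
```

```bash
python3 - <<'E'
from h import *
rel([.578,.177,.068])
b,w=cloud('scene');save(b,'s2.png')
# post bottom / washer top heights
m=(np.hypot(w[...,0]-.625,w[...,1]-.163)<.05)
hsv=cv2.cvtColor(b,cv2.COLOR_RGB2HSV)
print('top z',np.nanpercentile(w[m][:,2],[50,90,97,99.5]), 'dark band z', np.nanpercentile(w[m&(hsv[...,2]<45)][:,2],[5,50,95]))
E
```

```text
tcp [0.5781 0.1758 0.0866] shift cm [ 1.86  0.14 -0.04] F [ 0.   0.4 -0.4] w 0.046 t 5.9
tool axes
 [[-0.006 -0.013 -1.   ]
 [ 0.294  0.956 -0.014]
 [ 0.956 -0.294 -0.002]] q [-1.08  1.19  0.27  2.15  1.92  1.39 -1.81]
top z [0.09970725 0.12486231 0.12654608 0.13341513] dark band z [0.03025689 0.04830041 0.09702231]
```

View pics/s2.png

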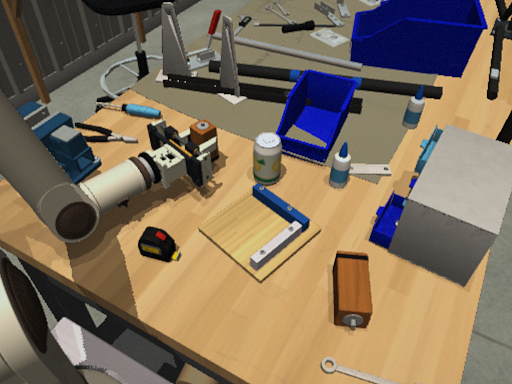

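The post hangs upright near (203,140), about 2 cm above the bench. I'll lower it gently and watch the force.

Request:
{"method": "servo_tool", "body": {"plan": [0,0,0,0.6,0,0,4,0,0,0,1.2,0,0,4,0,0,0,1.5,0,0,4,0,0,0,1.5,0,0,4]}}

```text
time_s: 6.45
tcp_pos: [0.5776, 0.1752, 0.071]
ee_rot: [0.099, 0.701, -0.111, 0.698]
ft_force: [-0.6, -0.8, -0.9]
width: 0.0459
finger_force: 24.9
```

Request:
{"method": "servo_tool", "body": {"plan": [0,0,0,0.2,0,0,4,0,0,0,0.4,0,0,4,0,0,0,0.4,0,0,4]}}

```text
time_s: 6.82
tcp_pos: [0.5776, 0.1752, 0.0671]
ee_rot: [0.1, 0.701, -0.11, 0.698]
ft_force: [0.6, 0.5, -1.1]
width: 0.0457
finger_force: 24.9
```

Request:
{"method": "servo_tool", "body": {"plan": [0,0,0,0.15,0,0,4,0,0,0,0.3,0,0,4,0,0,0,0.3,0,0,4]}}

```text
time_s: 7.2
tcp_pos: [0.5778, 0.1751, 0.0649]
ee_rot: [0.1, 0.7, -0.11, 0.699]
ft_force: [-2.1, 0.9, 2.8]
width: 0.046
finger_force: 24.9
```

Request:
{"method": "servo_tool", "body": {"plan": [0,0,0,0,0,0,9.1,0,0,0,0,0,0,9.1,0,0,0,0,0,0,9.1,0,0,0,0,0,0,9.1,0,0,0,0,0,0,9.1,0,0,0,0,0,-3,9.1,0,0,0,0,0,-6,9.1,0,0,0,0,0,-8,9.1]}}

```text
time_s: 8.2
tcp_pos: [0.5001, 0.1993, 0.0641]
ee_rot: [0.099, 0.701, -0.11, 0.698]
ft_force: [0.5, 1.0, -0.2]
width: 0.091
finger_force: 0.0
```

```bash
python3 - <<'E'
from h import *
rel([.625,.161,.2])
b,w=cloud('top');save(cv2.resize(b[120:260,100:320],None,fx=3,fy=3),'t3.png')
p=w[(np.hypot(w[...,0]-.625,w[...,1]-.163)<.05)&(w[...,2]>.085)&(w[...,2]<.105)]
print(len(p),np.median(p,0),cv2.minAreaRect((p[:,:2]*1000).astype(np.float32)))
E
```

```text
tcp [0.5001 0.1993 0.0641] shift cm [-13.61  -0.21  13.03] F [ 0.5  1.  -0.2] w 0.091 t 8.2
tool axes
 [[-0.007 -0.014 -1.   ]
 [ 0.293  0.956 -0.016]
 [ 0.956 -0.293 -0.002]] q [-1.17  1.24  0.16  2.18  1.76  1.47 -1.85]
442 [0.61955078 0.15816308 0.09906612] ((621.9873046875, 159.4767608642578), (46.51218795776367, 46.77989959716797), 73.48419189453125)
```

View pics/t3.png

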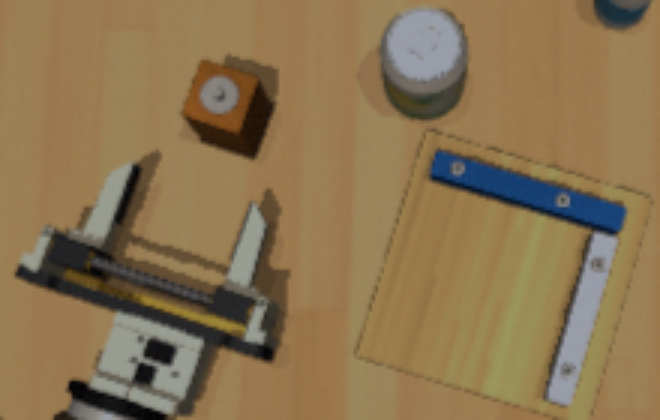

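The post stands free on the bench at (0.622, 0.1595), seen at (220,105) in the crop. Next I raise the tool and turn it to point down.

Request:
{"method": "servo_tool", "body": {"plan": [0,0,0,-5,0,0,9.1,0,0,0,-10,0,0,9.1,0,0,0,-16,0,0,9.1,0,0.18,0,-17,0,0,9.1,0,0.36,0,-17,0,0,9.1,0,0.54,0,-17,0,0,9.1,0,0.72,0,-17,0,0,9.1,0,0.9,0,-17,0,0,9.1]}}

```text
time_s: 9.25
tcp_pos: [0.5017, 0.197, 0.2339]
ee_rot: [0.139, 0.924, -0.066, 0.35]
ft_force: [0.1, -0.8, -0.8]
width: 0.0906
finger_force: 0.0
```

Request:
{"method": "servo_tool", "body": {"plan": [0,0.18,0,0,0,0,9.1,0,0.36,0,0,0,0,9.1,0,0.54,0,0,0,0,9.1,0,0.67,0,0,0,0,9.1,0,0.67,0,0,0,0,9.1,0,0.67,0,0,0,0,9.1]}}

```text
time_s: 10.0
tcp_pos: [0.5032, 0.1949, 0.2323]
ee_rot: [0.156, 0.987, -0.019, 0.029]
ft_force: [-0.0, -0.7, -1.1]
width: 0.0908
finger_force: 0.0
```

```bash
python3 - <<'E'
from h import *
rel([.622,.1595,.2])
E
```

```text
tcp [0.5032 0.1949 0.2323] shift cm [-12.16   0.4    4.  ] F [-0.  -0.7 -1.1] w 0.0908 t 10.0
tool axes
 [[-0.95   0.306 -0.063]
 [ 0.308  0.951 -0.029]
 [ 0.051 -0.047 -0.998]] q [-0.44  0.33 -0.02  1.92  0.09  0.87  0.74]
```

```bash
cat >> h.py <<'E'
JX=np.array([-.2731,-.9620,0]);JY=np.array([.9620,-.2731,0])
C=np.array([.5407,-.1255,.012])
D=np.array([-JY,-JX,[0,0,-1.]]).T
def go(t,G=D):
    rel(t); o=telemetry.get_obs()
    print('rotvec',np.round((R.from_quat(o['ee_rot']).inv()*R.from_matrix(G)).as_rotvec(),4))
E
python3 -c "
from h import *
go([.622,.1595,.2])"
```

```text
tcp [0.5032 0.1949 0.2323] shift cm [-12.16   0.4    4.  ] F [-0.  -0.7 -1.1] w 0.0908 t 10.0
tool axes
 [[-0.95   0.306 -0.063]
 [ 0.308  0.951 -0.029]
 [ 0.051 -0.047 -0.998]] q [-0.44  0.33 -0.02  1.92  0.09  0.87  0.74]
rotvec [-0.0302  0.0629 -0.0362]
```

Request:
{"method": "servo_tool", "body": {"plan": [-0.03,0.063,-0.036,-5,0.2,2,9.1,-0.03,0.063,-0.036,-10,0.4,4,9.1,-0.03,0.063,-0.036,-12.2,0.4,4,9.1,-0.03,0.063,-0.036,-12.2,0.4,4,9.1,-0.03,0.063,-0.036,-12.2,0.4,4,9.1]}}

```text
time_s: 10.62
tcp_pos: [0.6187, 0.1639, 0.1993]
ee_rot: [0.134, 0.991, -0.0, -0.001]
ft_force: [0.3, 0.1, -0.2]
width: 0.091
finger_force: 0.0
```

```bash
python3 -c "
from h import *
go([.622,.1595,.115])"
```

```text
tcp [0.6187 0.1639 0.1993] shift cm [-0.45 -0.33  8.43] F [ 0.3  0.1 -0.2] w 0.091 t 10.625
tool axes
 [[-0.964  0.266  0.002]
 [ 0.266  0.964 -0.001]
 [-0.003 -0.    -1.   ]] q [-0.29  0.55 -0.02  1.66  0.01  0.93  0.99]
rotvec [-0.001  -0.0024  0.0074]
```

Request:
{"method": "servo_tool", "body": {"plan": [0,0,0.007,-0.5,-0.3,3,9.1,0,0,0.007,-0.5,-0.3,6.5,9.1,0,0,0.007,-0.5,-0.3,8.4,9.1,0,0,0.007,-0.5,-0.3,8.4,9.1,0,0,0.007,-0.5,-0.3,8.4,4,0,0,0.007,-0.5,-0.3,8.4,4,0,0,0.007,-0.5,-0.3,8.4,4,0,0,0.007,-0.5,-0.3,8.4,4], "grip_force": 40}}

```text
time_s: 11.62
tcp_pos: [0.6246, 0.1587, 0.1162]
ee_rot: [0.138, 0.99, 0.0, -0.001]
ft_force: [0.7, -0.4, 0.2]
width: 0.0558
finger_force: 0.0
```

Request:
{"method": "servo_tool", "body": {"plan": [0,0,0,0,0,0,4,0,0,0,0,0,0,4,0,0,0,0,0,0,4,0,0,0,0,0,0,4], "grip_force": 55}}

```text
time_s: 12.12
tcp_pos: [0.6244, 0.1586, 0.1158]
ee_rot: [0.138, 0.99, 0.0, -0.001]
ft_force: [1.0, -0.6, 0.8]
width: 0.0461
finger_force: 54.8
```

```bash
python3 -c "
from h import *
print(C-.05*JX-.05*JY)
t=C-.05*JX-.05*JY; t[2]=.18
go(t)"
```

```text
[ 0.506255 -0.063745  0.012   ]
tcp [0.6244 0.1586 0.1158] shift cm [  5.28 -24.63  -6.41] F [ 1.  -0.6  0.8] w 0.0461 t 12.125
tool axes
 [[-0.962  0.274  0.002]
 [ 0.274  0.962  0.   ]
 [-0.002  0.001 -1.   ]] q [-0.28  0.66 -0.02  1.69  0.01  0.79  0.99]
rotvec [ 0.0003 -0.0017 -0.0012]
```

Request:
{"method": "servo_tool", "body": {"plan": [0,0,0,0,0,-3,4,0,0,0,3,0,-6.4,4,0,0,0,5.3,-3,-6.4,4,0,0,0,5.3,-8,-6.4,4,0,0,0,5.3,-13,-6.4,4,0,0,0,5.3,-18,-6.4,4,0,0,0,5.3,-22,-6.4,4,0,0,0,5.3,-24.6,-6.4,4]}}

```text
time_s: 13.12
tcp_pos: [0.5048, -0.0659, 0.1795]
ee_rot: [0.14, 0.99, -0.0, -0.001]
ft_force: [1.1, 0.1, -2.0]
width: 0.0464
finger_force: 54.8
```

Request:
{"method": "servo_tool", "body": {"plan": [0,0,0,0,0,1,4,0,0,0,0,0,2,4,0,0,0,0,0,3,4,0,0,0,0,0,3,4]}}

```text
time_s: 13.62
tcp_pos: [0.5053, -0.0622, 0.1484]
ee_rot: [0.137, 0.991, 0.0, -0.002]
ft_force: [0.2, 0.3, -1.2]
width: 0.046
finger_force: 54.8
```

```bash
python3 - <<'E'
from h import *
t=C-.05*JX-.05*JY; t[2]=.1278
go(t)
b,w=cloud('scene');save(cv2.resize(b[120:290,180:340],None,fx=3.5,fy=3.5,interpolation=cv2.INTER_CUBIC),'s4.png')
E
```

```text
tcp [ 0.5053 -0.0622  0.1484] shift cm [-0.14 -0.13  2.06] F [ 0.2  0.3 -1.2] w 0.046 t 13.625
tool axes
 [[-0.962  0.272  0.004]
 [ 0.272  0.962  0.   ]
 [-0.004  0.001 -1.   ]] q [ 0.05  0.42  0.03  2.02 -0.02  0.7   1.38]
rotvec [ 0.0001 -0.0044  0.0008]
```

View pics/s4.png

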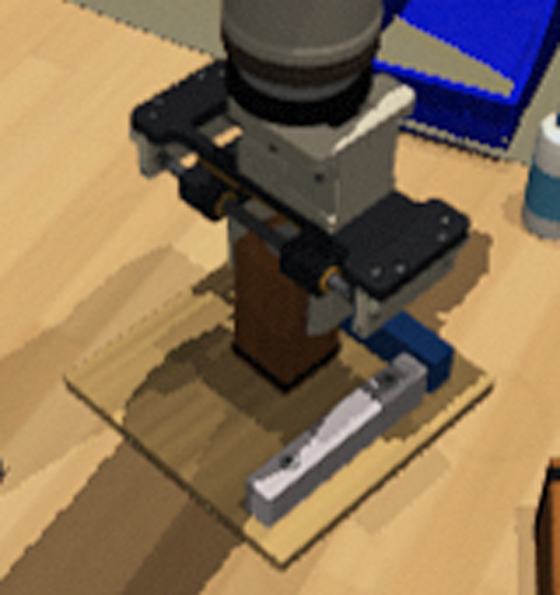

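The post is upright in the gripper over the board at about (285,300), clear of both fences. I'll lower it and slide it toward the corner.

Request:
{"method": "servo_tool", "body": {"plan": [0,-0.004,0,0,0,1,4,0,-0.004,0,0,0,1.7,4,0,-0.004,0,0,0,2,4,0,-0.004,0,0,0,2,4,0,-0.004,0,-0.8,-0.8,2,4,0,-0.004,0,-1.6,-1.6,2,4,0,-0.004,0,-2.4,-2.3,2,4,0,-0.004,0,-2.4,-2.3,2,4], "grip_force": 60}}

```text
time_s: 14.68
tcp_pos: [0.5234, -0.0936, 0.1299]
ee_rot: [0.139, 0.99, -0.0, 0.002]
ft_force: [-0.1, 1.0, -1.3]
width: 0.0454
finger_force: 59.7
```

```bash
python3 - <<'E'
from h import *
t=C-.023*JX-.0205*JY; t[2]=.1278
go(t)
E
```

```text
tcp [ 0.5234 -0.0936  0.1299] shift cm [-0.49 -0.29  0.21] F [-0.1  1.  -1.3] w 0.0454 t 14.675
tool axes
 [[-0.961  0.276 -0.003]
 [ 0.276  0.961 -0.   ]
 [ 0.003 -0.001 -1.   ]] q [ 0.1   0.48  0.03  1.98 -0.02  0.67  1.44]
rotvec [-0.0001  0.0032 -0.0033]
```

Request:
{"method": "servo_tool", "body": {"plan": [0,0.003,0,-0.2,-0.15,0.15,4,0,0.003,0,-0.3,-0.3,0.15,4,0,0.003,0,-0.3,-0.3,0.15,4]}}

```text
time_s: 15.05
tcp_pos: [0.5247, -0.0957, 0.1282]
ee_rot: [0.138, 0.99, 0.0, -0.0]
ft_force: [0.3, 0.1, -1.7]
width: 0.0455
finger_force: 59.7
```

Request:
{"method": "servo_tool", "body": {"plan": [0,0,0,-0.1,-0.1,0,4,0,0,0,-0.2,-0.2,0,4,0,0,0,-0.2,-0.2,0,4]}}

```text
time_s: 15.42
tcp_pos: [0.5262, -0.0974, 0.1282]
ee_rot: [0.138, 0.99, 0.001, -0.001]
ft_force: [-0.2, 3.7, -0.9]
width: 0.0458
finger_force: 59.7
```

```bash
cat >> h.py <<'E'
def press(n=1):
    t=C-.023*JX-.0205*JY; t[2]=.1278
    go(t); o=telemetry.get_obs(); f=o['ft_force']
    print('F jig x,y,z',np.round([f@JX,f@JY,f[2]],1),'torque',np.round(o['wrist_torque'],2))
E
python3 -c "
from h import *
press()"
```

```text
tcp [ 0.5262 -0.0974  0.1282] shift cm [-0.11 -0.    0.04] F [-0.2  3.7 -0.9] w 0.0458 t 15.425
tool axes
 [[-0.962  0.274  0.001]
 [ 0.274  0.962  0.001]
 [-0.001  0.001 -1.   ]] q [ 0.11  0.49  0.03  1.97 -0.02  0.68  1.45]
rotvec [ 0.0011 -0.0012 -0.0004]
F jig x,y,z [-3.5 -1.2 -0.9] torque [0.78 0.04 0.08]
```

Request:
{"method": "servo_tool", "body": {"plan": [0,0,0,-0.1,-0.05,0.02,4,0,0,0,-0.2,-0.1,0.05,4,0,0,0,-0.2,-0.1,0.05,4,0,0,0,-0.2,-0.1,0.05,4]}}

```text
time_s: 15.92
tcp_pos: [0.5274, -0.0979, 0.1279]
ee_rot: [0.138, 0.99, 0.001, -0.001]
ft_force: [-1.7, 6.6, 2.9]
width: 0.0458
finger_force: 59.7
```

```bash
python3 -c "
from h import *
press()"
```

```text
tcp [ 0.5274 -0.0979  0.1279] shift cm [0.01 0.01 0.01] F [-1.7  6.6  2.9] w 0.0458 t 15.925
tool axes
 [[-0.962  0.273  0.003]
 [ 0.273  0.962  0.002]
 [-0.002  0.002 -1.   ]] q [ 0.11  0.49  0.03  1.97 -0.03  0.68  1.45]
rotvec [ 0.0018 -0.0028  0.0006]
F jig x,y,z [-5.9 -3.4  2.9] torque [1.58 0.59 0.07]
```

Request:
{"method": "servo_tool", "body": {"plan": [0,0,0,-0.1,0,0,4,0,0,0,-0.2,-0.05,0,4,0,0,0,-0.2,-0.05,0,4,0,0,0,-0.2,-0.05,0,4]}}

```text
time_s: 16.42
tcp_pos: [0.5277, -0.0981, 0.1279]
ee_rot: [0.137, 0.991, 0.001, -0.003]
ft_force: [-7.0, 8.3, 10.5]
width: 0.0458
finger_force: 59.7
```

```bash
python3 -c "
from h import *
press()"
```

```text
tcp [ 0.5277 -0.0981  0.1279] shift cm [0.05 0.02 0.01] F [-7.   8.3 10.5] w 0.0458 t 16.425
tool axes
 [[-0.962  0.272  0.006]
 [ 0.272  0.962  0.002]
 [-0.005  0.004 -1.   ]] q [ 0.11  0.5   0.03  1.96 -0.03  0.69  1.45]
rotvec [ 0.002  -0.0062  0.0013]
F jig x,y,z [-6.1 -9.  10.5] torque [2.03 1.49 0.19]
```

Request:
{"method": "servo_tool", "body": {"plan": [0,0,0,-0.08,-0.1,-0.03,4,0,0,0,-0.08,-0.1,-0.03,4,0,0,0,-0.08,-0.1,-0.03,4,0,0,0,-0.08,-0.1,-0.03,4]}}

```text
time_s: 16.92
tcp_pos: [0.5279, -0.0982, 0.1279]
ee_rot: [0.137, 0.991, 0.002, -0.003]
ft_force: [-7.5, 11.0, 9.0]
width: 0.0458
finger_force: 59.7
```

```bash
python3 - <<'E'
from h import *
press()
b,w=cloud('scene');save(cv2.resize(b[120:290,180:340],None,fx=3.5,fy=3.5,interpolation=cv2.INTER_CUBIC),'s5.png')
q=(w-C); j=np.stack([q@JX,q@JY,q[...,2]],-1)*1000
m=(np.abs(j[...,1]+46)<7)&(j[...,0]<-5)&(j[...,0]>-42)&(j[...,2]>6)&(j[...,2]<95)
p=j[m];A=np.c_[p[:,0],p[:,2],np.ones(len(p))]
for _ in range(3):
    c,*_r=np.linalg.lstsq(A,p[:,1],rcond=None); r=np.abs(A@c-p[:,1]); k=r<2.5; A,p=A[k],p[k]
print('front face: yaw slope %.3f tilt slope %.3f'%(c[0],c[1]),'y at centre',A.mean(0)@c,A.mean(0),len(p))
for s,n in((-46,'left face'),):
    m=(np.abs(j[...,0]-s)<7)&(j[...,1]>-42)&(j[...,1]<-5)&(j[...,2]>6)&(j[...,2]<45);print(n,m.sum())
E
```

```text
tcp [ 0.5279 -0.0982  0.1279] shift cm [0.07 0.03 0.01] F [-7.5 11.   9. ] w 0.0458 t 16.925
tool axes
 [[-0.963  0.271  0.007]
 [ 0.271  0.963  0.003]
 [-0.006  0.005 -1.   ]] q [ 0.11  0.5   0.03  1.96 -0.03  0.69  1.45]
rotvec [ 0.0028 -0.0074  0.0021]
F jig x,y,z [ -8.6 -10.2   9. ] torque [2.5  1.67 0.25]
front face: yaw slope -0.013 tilt slope 0.005 y at centre -41.0235295700059 [-23.53534987  52.30528144   1.        ] 373
left face 23
```

View pics/s5.png

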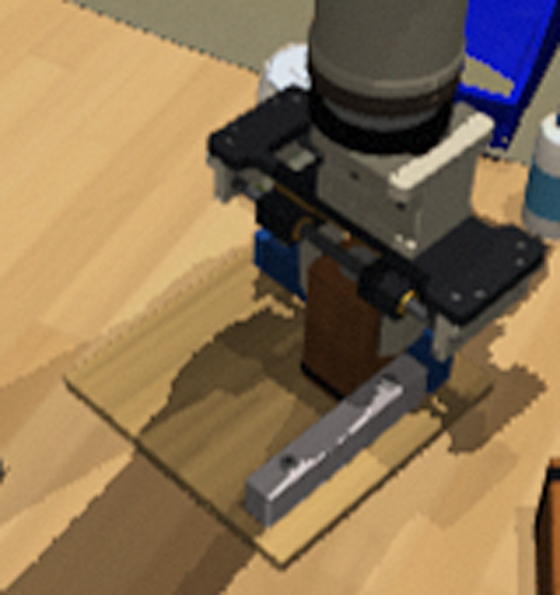

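The post looks seated in the corner at about (345,320), against both fences and square to them. I'll check the front face against the blue fence in the same camera, to cancel its bias.

```bash
python3 - <<'E'
from h import *
press()
z=np.load('c0.npz');w=z['w2'];q=(w-C); j=np.stack([q@JX,q@JY,q[...,2]],-1)*1000
f=lambda m,k:(m.sum(),np.round(np.nanmedian(j[m][:,k]),1))
print('blue inner face y',f((np.abs(j[...,1])<9)&(j[...,0]>-125)&(j[...,0]<-15)&(j[...,2]>8)&(j[...,2]<24),1))
print('blue top z',f((j[...,1]>5)&(j[...,1]<15)&(j[...,0]>-120)&(j[...,0]<-10)&(j[...,2]>20),2),'silver top x range',np.nanpercentile(j[(np.abs(j[...,0]-10)<18)&(np.abs(j[...,1]+70)<40)&(j[...,2]>26)&(j[...,2]<36)][:,0],[3,97]))
E
```

```text
tcp [ 0.5279 -0.0982  0.1279] shift cm [0.07 0.03 0.01] F [-7.4 10.8  9.6] w 0.0459 t 16.975
tool axes
 [[-0.963  0.271  0.007]
 [ 0.271  0.963  0.003]
 [-0.006  0.005 -1.   ]] q [ 0.11  0.5   0.03  1.96 -0.03  0.69  1.45]
rotvec [ 0.0027 -0.0074  0.0021]
F jig x,y,z [ -8.4 -10.1   9.6] torque [2.52 1.63 0.18]
blue inner face y (np.int64(182), np.float64(5.1))
blue top z (np.int64(235), np.float64(31.8)) silver top x range [ 2.1410961  21.33750772]
```

The post's front face is 46.1 mm from the blue face, so it is fully seated. Forces are steady at 8 to 10 N on each fence, so I'll hand it in.

```bash
python3 -c "
from h import *
print(ticket.close_job())"
```

```text
the job is handed in; nothing more can be done
None
```

I stood the post upright, stud up, and handed the job in with the gripper still pressing it into the corner with about 8 N towards the silver fence and 10 N towards the blue one (wrist sensor); no verdict came back.

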